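# Free the slim battery from its hold-down cradle

## Task

On the garage bench a slim battery sits in an aluminium cradle under a hinged hold-down bar. Swing the bar up until it stands about upright, then slide the battery, without lifting or tipping it, straight out of the cradle's open end and leave it standing on the bench just clear of the cradle, with the bar still up. Leave the spare battery that stands loose on the bench alone.

Things in the scene. Friction and masses are not known exactly. Their poses are not given: they have to be found in the camera images.
- cradle: Aluminium battery cradle fixed to the bench (mm). Origin: on the bench under the seated battery's middle; z up. Open end at -x; 3 mm floor, front edge x -58; side rails at y ±22 to 25, 12 high; rear stop x 59, 32 high; hinge bracket x 15 to 49, y -64 to -46, 88 high; rest post x 25 to 39, y 38 to 42, 75 high.
- hold_down_bar (a joint): Bar angle, rad: 0 level across the battery, 1.57 upright, stop 1.9. Axis along cradle x at y -55, z 79 mm. Steel strip centred at cradle x 32, 14 wide (x), 8 thick, 145 long, free end to +y when down; end sleeve of black rubber 40 long, 16 wide (x), 12 thick, centred 125 from the axis (down: cradle 32, 70, 79), free all round. Stiff hinge: about 2 N to lift at the sleeve; stays where left.
- battery_center (a point): Centre (half-way up) of the battery in the cradle: upright black block, grey lid, 113 long (its x, along cradle x), 38 wide (y), 70 high, 0.3 to 0.65 kg; steel terminals 12 x 16, 9 high, on top at x ±48; the lowered bar blocks the rear one. In the cradle its centre is 38 mm above the bench. Grip it across its width in the front half (cradle -x), clear of the raised bar.
- spare_center (a point): Centre (half-way up) of a spare battery of the same kind and size, standing loose on the bench, to be left alone.

How it is judged:
On the way, in this order (a step that is already met when the one before it is completed fails the run):
1. the bar is swung up past 1.1 rad while the battery is still in its seat (value of joint hold_down_bar above 1.1 rad and x of battery_center in the frame of cradle above -0.02 m), for 0.2 s.
2. the battery is slid out of the open end of the cradle (x of battery_center in the frame of cradle below -0.11 m), for 0.2 s.
At the end, for the whole second after the job is handed in: The bar is up (over 1.1 rad); the battery stands upright (within 0.15 rad) and at rest on the bench in front of the open end, its centre 110 to 250 mm from the cradle's origin towards -x and within 50 mm sideways of the cradle's middle line (value of joint hold_down_bar above 1.1 rad and x of battery_center in the frame of cradle between -0.25 and -0.11 m and y of battery_center in the frame of cradle between -0.05 and 0.05 m and height (world z) of battery_center below 0.042 m and angle between battery_center's own z axis and vertical below 0.15 rad and linear speed of battery below 0.02 m/s); the robot touches nothing.
It fails at once if the battery is lifted more than about 25 mm (height (world z) of battery_center above 0.065 m).
It fails at once if the battery is tipped more than 0.5 rad (angle between battery_center's own z axis and vertical above 0.5 rad).
It fails at once if the spare battery is moved more than 20 mm (distance of spare_center from where it was at the start of the episode above 0.02 m).
It also fails if it takes over 48 s, if anything falls off the work surface, if the arm or the gripper's body presses on something with over 40 N, if the wrist force passes 120 N, or if a joint passes its speed limit or range.

## Robot

A 6-joint arm with a two-finger parallel gripper is mounted at the origin on the work surface. World frame = base frame: x ahead of the robot, y to its left, z up, the work surface at z = 0. Lengths are in m, angles in rad, forces in N, time in s.
With the tool pointing down it reaches from about 0.375 to 0.9 m from the base axis. Payload 3.1 kg.
Tool frame: the origin (TCP) lies at the very end of the fingers, on their centre line; the grasp point (between the pads) lies 19 mm behind it; z points along the fingers, y is the line along which they close (so a half turn about z gives the same grasp; the last joint's range is limited). The gripper opens to 87 mm and grips with 3 to 60 N. Pads are 19 mm wide; open, the fingers measure 117 mm over their backs; the gripper's body (75 mm by 190 mm) begins 51 mm behind the grasp point.
Start: joints at [-1.308, 0.527, 1.433, -0, 1.181, -0.178], TCP at [0.267, -0.565, 0.223] pointing down, gripper open.
Joint ranges: [-3.08, 3.08], [-0.75, 2.2], [0.22, 2.44], [-1.43, 4.57], [0, 2.65], [-2.85, 2.85]. Speed limits (rad/s): [2.79, 2.79, 3.14, 3.14, 3.14, 3.14].

## Interface

Orientations are given as a unit quaternion [x, y, z, w].
In Python, from rig import robot gives the robot as it stands. The module is installed in compiled form; this text tells all that it offers.
- The arm moves only by the tool servo_tool, never from a script. Its argument "rows" is one flat list of numbers, 5 for each row, row after row: the closure, from -1 (fully open) to 1 (shut), so that 0 is half open, then the shift along the tool's x, y, z in m, then the turn about the tool's z in degrees. A call has 1 to 5 rows; each row shifts and turns the commanded pose from where the row before left it, along the tool's axes as they then stand; what a row does not reach is not made up. A row lasts 1/12 s, in which the tool goes at most 41.7 mm and 7.16 degrees, less where a joint would pass 70% of its speed; a pose out of reach is approached as far as the arm can. A call with a gripper value outside its range is refused whole. The fingers move at their own pace and stop on an object; "newtons" is the grip in N (left out, the last holds). Time passes only in rows, so rows that do not move let the fingers close. It gives the time, the measured TCP pose, the force, the opening and the grip force at its end, in the units of the state.
- robot.get_obs(): the state, without advancing time (a new reading comes with each control period).
- robot.camera(name): name is "scene" or "top" or "wrist"; returns a dict with "pixels" (420x560x3 uint8, red, green, blue), "intrinsics" (3x3 intrinsics, pixels), "rvec" (rotation vector, rad) and "tvec" (3), from world to camera coordinates, as OpenCV has them; the wrist camera has in their place "mount" (4x4, takes a point from camera to tool coordinates, whose origin is the TCP and whose axes are the flange's). Camera axes: x right, y down, z forward; pixel columns grow to the right and rows downward; lengths in m; the calibration is good to about 2 mm. The wrist camera is an equidistant fisheye: a pixel r from the principal point sees the ray r / f radians off the axis. A picture is of the moment at which its call begins: read the wrist's pose just before it. There is no depth.
- robot.hand_in(): hands the job in; it is judged then, once.
Trained networks look in a picture, given as the dict that the camera call returned (one of the last four; its "shot" number tells which), for a name from the list of things; names that differ only in an ending like _2 or _b are one class to them, and where a whole thing is asked for, a point or a joint stands for the part that bears it (a point fixed in the world has none). Each returns a list of dicts, best first, with "score" (0 to 1); they miss things now and then, are a little off and sometimes report something else, mostly with a low value. They report only what shows in the picture. A call takes as long as a camera call.
- robot.spot_in(picture, query): "at" ([x, y, z] in m, in world coordinates, good to about 4 mm: the middle of the surface that is visible of it).
- robot.outline_of(picture, query): "region" (420x560 bool, what is visible of it).
- robot.place_of(picture, query): "at" ([x, y, z] in m, in world coordinates, good to about 4 mm: a listed point, or the origin of a listed thing).
The state is a dict: "time": time; "q": joint angles; "joint_velocities": joint speeds; "joint_torque": joint torques, N m; "position": TCP position; "tool_rot": TCP orientation; "ft_force": force on the tool from outside, world axes, zero at the start; "moment": the same for the moment, N m; "grip_width": finger opening in m; "grip_force": force on a finger pad.
Only numpy, scipy, OpenCV 4.12 (cv2) and the standard library are available. Lean on these libraries where they do the work, as an engineer would, in place of code of your own. Each camera call takes 0.05 s, during which the arm holds its last target. There are 200 camera calls.

## Working session

There is one attempt and no reset: what is moved stays moved. The work goes in short steps, Python scripts to look and compute and a tool call to move; the robot and the scene stay as the last step left them, time stands still between calls to the robot, and variables do not carry over. Pictures are saved under pics/ and viewed, at most 10 in all, crops included, and the job is handed in when it is done.

Besides the shell and the picture viewer there is one more tool, called as name(argument=value, ...) on one line, values as JSON. servo_tool: Moves the arm, as the interface text tells. Its arguments: {"type":"object","properties":{"rows":{"type":"array","items":{"type":"number"}},"newtons":{"type":"number"}},"required":["rows"]}

```bash
mkdir -p pics; python3 - <<'E'
from rig import robot
import cv2,numpy as np
o=robot.get_obs();print(o['time'],o['position'],o['tool_rot'],o['grip_width'])
ims=[]
for c in ['top','scene']:
    p=robot.camera(c); ims.append(p['pixels'])
    for n in ['cradle','hold_down_bar','battery_center','spare_center']:
        print(c,n,[(np.round(d['at'],3),round(d['score'],2)) for d in robot.place_of(p,n)][:3], [(np.round(d['at'],3),round(d['score'],2)) for d in robot.spot_in(p,n)][:3])
    cv2.imwrite(f'pics/{c}0.png',p['pixels'][:,:,::-1])
E
```

```text
0.0 [ 0.26651637 -0.56454805  0.2215775 ] [ 9.75807906e-01  2.18627106e-01 -4.02714445e-05 -1.05744826e-03] 0.08725149749502552
top cradle [(array([0.559, 0.112, 0.002]), 0.58)] [(array([0.545, 0.14 , 0.08 ]), 0.75)]Traceback (most recent call last):
  File "<stdin>", line 8, in <module>
ValueError: it knows: battery_center, cradle, spare_center
```

```bash
python3 - <<'E'
from rig import robot
import cv2,numpy as np
for c in ['top','scene']:
    p=robot.camera(c)
    for n in ['cradle','hold_down_bar','battery_center','spare_center']:
        for f in (robot.place_of,robot.spot_in):
            try: print(c,n,f.__name__,[(np.round(d['at'],3),round(d['score'],2)) for d in f(p,n)][:3])
            except ValueError as e: print(n,e)
    print(p['intrinsics'].tolist(),p['rvec'],p['tvec'])
    cv2.imwrite(f'pics/{c}0.png',p['pixels'][:,:,::-1])
E
```

```text
top cradle call [(array([0.555, 0.11 , 0.002]), 0.68)]
top cradle call [(array([0.544, 0.139, 0.083]), 0.63)]
hold_down_bar it knows: battery_center, cradle, spare_center
top hold_down_bar call [(array([0.534, 0.133, 0.084]), 0.66)]
top battery_center call [(array([0.564, 0.109, 0.043]), 0.7)]
top battery_center call [(array([0.558, 0.103, 0.076]), 0.89)]
top spare_center call [(array([ 0.593, -0.324,  0.032]), 0.87)]
top spare_center call [(array([ 0.584, -0.316,  0.068]), 0.7)]
[[455.1747839537126, 0.0, 285.99658597896484], [0.0, 455.1747839537126, 211.14155235946902], [0.0, 0.0, 1.0]] [ 2.18016765 -2.13019714  0.13140494] [0.02002979 0.57255338 1.07087928]
scene cradle call [(array([ 0.567,  0.108, -0.001]), 0.67), (array([ 0.594, -0.326,  0.038]), 0.35)]
scene cradle call [(array([0.595, 0.152, 0.02 ]), 0.61)]
hold_down_bar it knows: battery_center, cradle, spare_center
scene hold_down_bar call []
scene battery_center call [(array([0.565, 0.109, 0.001]), 0.72)]
scene battery_center call [(array([0.577, 0.104, 0.054]), 0.67)]
scene spare_center call [(array([ 0.592, -0.326,  0.041]), 0.65)]
scene spare_center call [(array([ 0.62 , -0.292,  0.074]), 0.57)]
[[501.8139674469088, 0.0, 277.64473073320266], [0.0, 501.8139674469088, 206.9981490700772], [0.0, 0.0, 1.0]] [ 1.12043588  2.19315723 -1.14415324] [ 0.31107513 -0.22258444  1.81020007]
```

View pics/top0.png

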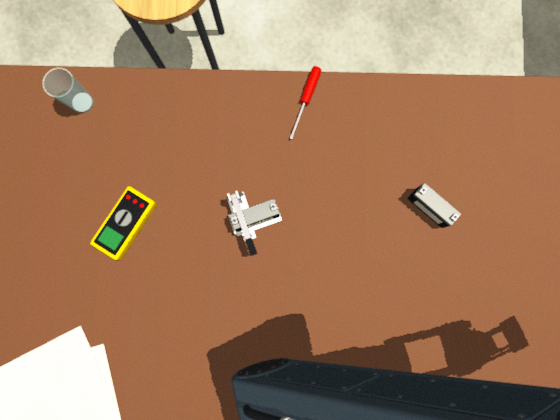

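View pics/scene0.png

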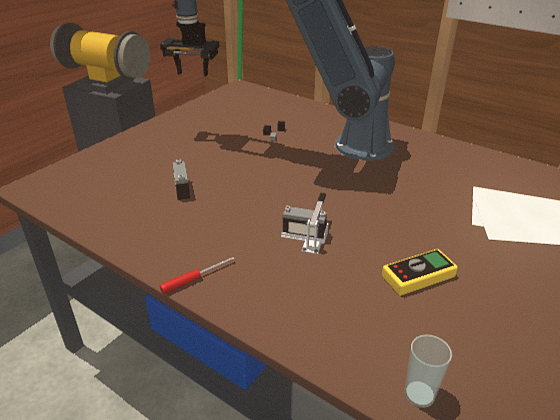

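The top view shows the cradle at (255,215), with its open end to the right (world −y). The sleeve is at (251,246), towards the robot, and the spare is at (436,205). Next I refine the yaw.

```bash
cat > h.py <<'E'
import numpy as np,cv2
from rig import robot
def proj(p,P): return cv2.projectPoints(np.array(P,float).reshape(-1,3),p['rvec'],p['tvec'],p['intrinsics'],None)[0][:,0]
def ray(p,uv,z):
    R=cv2.Rodrigues(p['rvec'])[0];c=-R.T@p['tvec'];d=R.T@np.linalg.inv(p['intrinsics'])@[uv[0],uv[1],1]
    return c+d*(z-c[2])/d[2]
def c2w(P,o,yaw):
    c,s=np.cos(yaw),np.sin(yaw);P=np.array(P,float)/1000
    return P@np.array([[c,s,0],[-s,c,0],[0,0,1]])+[o[0],o[1],0]
E
python3 - <<'E'
from h import *
p=robot.camera('top')
m=robot.outline_of(p,'hold_down_bar')
if m:
    r=m[0]['region'];print(m[0]['score'],r.sum())
    v,u=np.nonzero(r);W=np.array([ray(p,q,.083) for q in zip(u,v)])[:,:2]
    print(cv2.minAreaRect(W.astype(np.float32)*1000))
g=p['pixels'].astype(int)
sub=g[225:262,235:270];d=(sub.sum(2)<110);v,u=np.nonzero(d)
n,l,st,ce=cv2.connectedComponentsWithStats(d.astype(np.uint8));print(st,ce)
for c in ce[1:]: print(ray(p,c+[235,225],.085))
o=np.array([.563,.109])
for yaw in (1.2,1.3,1.35,1.4): pass
im=cv2.resize(p['pixels'][170:270,200:310],None,fx=6,fy=6,interpolation=cv2.INTER_CUBIC)[:,:,::-1].copy()
def draw(P,yaw,col):
    q=(proj(p,c2w(P,o,yaw))-[200,170]+.5)*6; cv2.polylines(im,[q.astype(np.int32)],True,col,1)
for yaw,col in ((1.3,(0,255,0)),):
    draw([[-56,-19,73],[56,-19,73],[56,19,73],[-56,19,73]],yaw,col)
    draw([[24,50,85],[40,50,85],[40,90,85],[24,90,85]],yaw,col)
    draw([[15,-64,88],[49,-64,88],[49,-46,88],[15,-46,88]],yaw,(255,0,255))
cv2.imwrite('pics/a.png',im)
E
```

```text
0.86 340
((534.5501098632812, 133.6458740234375), (147.80430603027344, 14.078739166259766), 20.886320114135742)
[[   0    0   35   37 1285]
 [   2    3    4    3    7]
 [  15   17    1    1    1]
 [  13   18    1    1    1]
 [  16   29    1    1    1]] [[17.07937743 18.06770428]
 [ 3.42857143  4.14285714]
 [15.         17.        ]
 [13.         18.        ]
 [16.         29.        ]]
[0.52129724 0.14201881 0.085     ]
[0.49223106 0.11428871 0.085     ]
[0.48982412 0.11881734 0.085     ]
[0.46476616 0.1110803  0.085     ]
```

View pics/a.png

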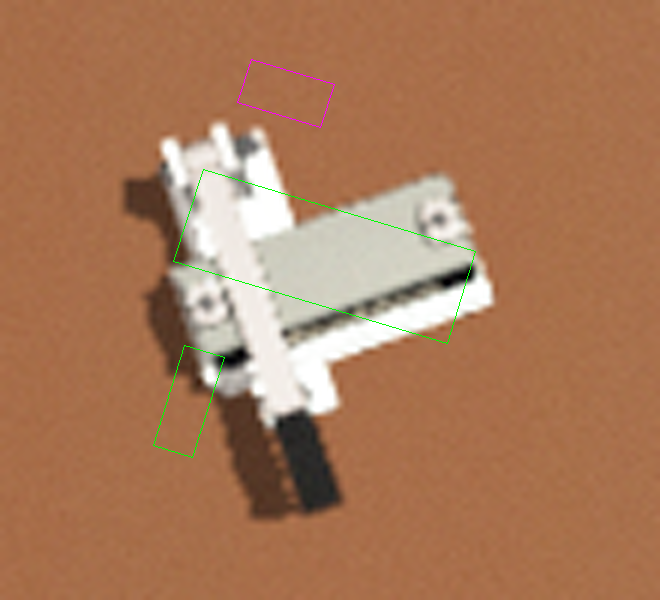

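The crop shows that my drawn overlay yaw is wrong: the bar runs from upper left to the sleeve at lower right. The bar outline gives yaw ≈ 1.935 and an origin of about (0.561, 0.109). I'll move above the sleeve next.

servo_tool(rows=[-1, 0.0, 0, 0, 4.3, -1, 0.022, -0.028, 0, 0, -1, 0.022, -0.028, 0, 0, -1, 0.022, -0.028, 0, 0, -1, 0.022, -0.028, 0, 0], newtons=12)

```text
time: 1.47
position: [0.3089, -0.4278, 0.2225]
tool_rot: [0.983, 0.181, 0.0, -0.0]
ft_force: [0.4, -0.3, 0.2]
grip_width: 0.0866
grip_force: 0.0
```

servo_tool(rows=[-1, 0.022, -0.028, 0, 0, -1, 0.022, -0.028, 0, 0, -1, 0.022, -0.028, 0, 0, -1, 0.022, -0.028, 0, 0, -1, 0.022, -0.028, 0, 0])

```text
time: 1.88
position: [0.3617, -0.2576, 0.2228]
tool_rot: [0.983, 0.182, 0.0, 0.0]
ft_force: [0.8, -0.4, -0.0]
grip_width: 0.0871
grip_force: 0.0
```

servo_tool(rows=[-1, 0.022, -0.028, 0, 0, -1, 0.022, -0.028, 0, 0, -1, 0.022, -0.028, 0, 0, -1, 0.022, -0.028, 0, 0, -1, 0.022, -0.028, 0, 0])

```text
time: 2.3
position: [0.4145, -0.0874, 0.2229]
tool_rot: [0.983, 0.182, 0.0, 0.0]
ft_force: [0.5, 0.3, -0.5]
grip_width: 0.0873
grip_force: 0.0
```

servo_tool(rows=[-1, 0.022, -0.028, 0, 0, -1, 0.022, -0.028, 0, 0, -1, 0.022, -0.028, 0, 0, -1, 0.022, -0.028, 0, 0, -1, 0.022, -0.028, 0, 0])

```text
time: 2.72
position: [0.4672, 0.0829, 0.2229]
tool_rot: [0.983, 0.182, 0.0, 0.0]
ft_force: [0.9, -0.7, -0.4]
grip_width: 0.0872
grip_force: 0.0
```

servo_tool(rows=[-1, 0.022, -0.028, 0.03, 0, -1, 0, 0, 0.02, 0, -1, 0, 0, 0, 0, -1, 0, 0, 0, 0])

```text
time: 3.05
position: [0.4752, 0.1117, 0.1751]
tool_rot: [0.983, 0.182, -0.002, -0.0]
ft_force: [-0.0, 0.4, 0.5]
grip_width: 0.0872
grip_force: 0.0
```

```bash
cat >> h.py <<'E'
from scipy.spatial.transform import Rotation as Rn
O=np.array([.561,.109]);YAW=1.935
def wproj(p,o,P):
    T=np.eye(4);T[:3,:3]=Rn.from_quat(o['tool_rot']).as_matrix();T[:3,3]=o['position'];C=np.linalg.inv(T@p['mount'])
    q=np.array(P).reshape(-1,3)@C[:3,:3].T+C[:3,3];K=p['intrinsics']
    th=np.arctan2(np.hypot(q[:,0],q[:,1]),q[:,2]);ph=np.arctan2(q[:,1],q[:,0])
    return np.c_[K[0,2]+K[0,0]*th*np.cos(ph),K[1,2]+K[1,1]*th*np.sin(ph)]
E
python3 - <<'E'
from h import *
o=robot.get_obs();p=robot.camera('wrist');print(o['time'],o['position'],o['tool_rot'])
im=p['pixels'][:,:,::-1].copy()
def draw(P,col): cv2.polylines(im,[wproj(p,o,c2w(P,O,YAW)).astype(np.int32)],True,col,1)
draw([[-56,-19,73],[56,-19,73],[56,19,73],[-56,19,73]],(0,255,0))
draw([[24,50,85],[40,50,85],[40,90,85],[24,90,85]],(0,255,0))
draw([[15,-64,88],[49,-64,88],[49,-46,88],[15,-46,88]],(255,0,255))
for f in ('hold_down_bar','battery_center','cradle'):
  print(f,[(np.round(d['at'],3),round(d['score'],2)) for d in robot.spot_in(p,f)][:2])
print([(np.round(d['at'],3),round(d['score'],2)) for d in robot.place_of(p,'cradle')+robot.place_of(p,'battery_center')])
cv2.imwrite('pics/w1.png',im)
E
```

```text
3.05 [0.47524237 0.111733   0.17508155] [ 9.83226369e-01  1.82383167e-01 -1.50640709e-03 -1.36086029e-04]
hold_down_bar [(array([0.538, 0.135, 0.083]), 0.68)]
battery_center [(array([0.567, 0.104, 0.073]), 0.84)]
cradle [(array([0.545, 0.14 , 0.081]), 0.85)]
[]
```

View pics/w1.png

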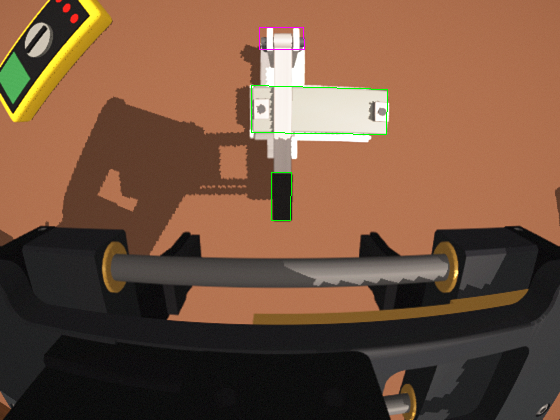

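The overlay of my cradle pose matches the image: sleeve at (282,197), battery at (318,110). I descend and grip the sleeve.

servo_tool(rows=[-1, 0.009, 0.001, 0.03, 0, -1, 0, 0, 0.03, 0, -0.3, 0, 0, 0.03, 0, 0, 0, 0, 0.025, 0, 0.3, 0, 0, 0, 0])

```text
time: 3.77
position: [0.4823, 0.1131, 0.0575]
tool_rot: [0.983, 0.181, -0.004, -0.001]
ft_force: [-2.0, -0.3, 0.4]
grip_width: 0.0745
grip_force: 0.0
```

servo_tool(rows=[1, 0, 0, 0, 0, 1, 0, 0, 0, 0, 1, 0, 0, 0, 0, 1, 0, 0, 0, 0, 1, 0, 0, 0, 0], newtons=12)

```text
time: 4.18
position: [0.4859, 0.1138, 0.0621]
tool_rot: [0.983, 0.182, 0.001, 0.0]
ft_force: [-0.3, -1.0, -0.8]
grip_width: 0.0415
grip_force: 0.0
```

servo_tool(rows=[1, 0, 0, 0, 0, 1, 0, 0, 0, 0, 1, 0, 0, 0, 0, 1, 0, 0, 0, 0, 1, 0, 0, 0, 0])

```text
time: 4.6
position: [0.4851, 0.1137, 0.0608]
tool_rot: [0.983, 0.182, 0.0, 0.0]
ft_force: [-0.3, -1.0, 2.0]
grip_width: 0.0155
grip_force: 12.0
```

servo_tool(rows=[1, 0.0006, 0, -0.0124, 0, 1, 0.002, 0, -0.012, 0, 1, 0.003, 0, -0.012, 0, 1, 0.0043, 0, -0.0117, 0, 1, 0.0054, 0, -0.011, 0])

```text
time: 5.02
position: [0.4983, 0.1188, 0.1197]
tool_rot: [0.983, 0.182, -0.001, 0.0]
ft_force: [0.4, -2.4, -2.9]
grip_width: 0.0156
grip_force: 12.0
```

servo_tool(rows=[1, 0.0065, 0, -0.0107, 0, 1, 0.0075, 0, -0.01, 0, 1, 0.0084, 0, -0.0091, 0, 1, 0.0093, 0, -0.0081, 0, 1, 0.01, 0, -0.0072, 0])

```text
time: 5.43
position: [0.5363, 0.1332, 0.1645]
tool_rot: [0.983, 0.182, -0.003, 0.001]
ft_force: [-1.3, -3.3, -3.1]
grip_width: 0.0158
grip_force: 12.0
```

servo_tool(rows=[1, 0.0108, 0, -0.0062, 0, 1, 0.0113, 0, -0.0051, 0, 1, 0.0117, 0, -0.0039, 0, 1, 0.012, 0, -0.0027, 0, 1, 0.0123, 0, -0.0015, 0])

```text
time: 5.85
position: [0.591, 0.154, 0.184]
tool_rot: [0.983, 0.182, -0.002, 0.001]
ft_force: [-2.5, -3.7, 0.1]
grip_width: 0.0158
grip_force: 12.0
```

servo_tool(rows=[1, 0.006, 0, 0, 0, 1, 0, 0, 0, 0, 1, 0, 0, 0, 0])

```text
time: 6.1
position: [0.5988, 0.157, 0.1844]
tool_rot: [0.983, 0.182, 0.001, 0.0]
ft_force: [0.6, -1.1, 0.9]
grip_width: 0.0157
grip_force: 12.0
```

```bash
python3 - <<'E'
from h import *
o=robot.get_obs();p=robot.camera('scene');print(o['time'],o['position'])
cv2.imwrite('pics/s2.png',cv2.resize(p['pixels'][80:280,220:420],None,fx=3,fy=3)[:,:,::-1])
E
```

```text
6.1 [0.59880068 0.15696545 0.18436511]
```

View pics/s2.png

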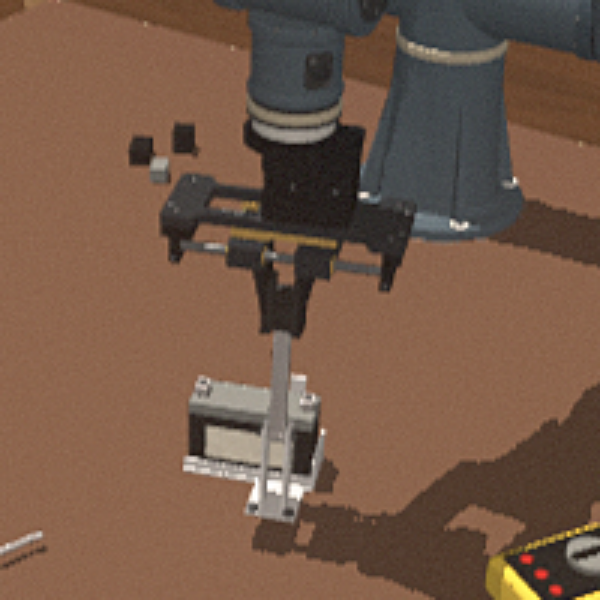

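The bar is upright in the grip and the battery is still seated. Next I release and rise.

servo_tool(rows=[-1, 0, 0, 0, 0, -1, 0, 0, 0, 0, -1, 0, 0, 0, 0, -1, 0, 0, 0, 0, -1, 0, 0, 0, 0])

```text
time: 6.57
position: [0.5977, 0.1573, 0.1842]
tool_rot: [0.983, 0.182, -0.0, -0.0]
ft_force: [0.0, -0.2, -0.1]
grip_width: 0.0417
grip_force: 0.0
```

servo_tool(rows=[-1, 0, 0, -0.02, 0, -1, 0, 0, -0.03, 0, -1, 0, 0, -0.03, 0, -1, 0, 0, 0, 0])

```text
time: 6.9
position: [0.6018, 0.1577, 0.2709]
tool_rot: [0.983, 0.182, 0.006, 0.001]
ft_force: [1.2, 0.8, 0.6]
grip_width: 0.068
grip_force: 0.0
```

```bash
python3 - <<'E'
from h import *
o=robot.get_obs();print(o['time'],o['position'],o['q'],o['grip_width'])
R=Rn.from_quat(o['tool_rot']).as_matrix()
for x in (-33,):
  print(R.T@(c2w([[x,0,31]],O,YAW)[0]-o['position']))
print(R.T@np.array([-np.sin(YAW),np.cos(YAW),0]))
p=robot.camera('top')
for f in ('battery_center','cradle'):print(f,[(np.round(d['at'],3),round(d['score'],2)) for d in robot.place_of(p,f)][:2])
E
```

```text
6.9 [0.60181207 0.1577194  0.27087966] [7.67670588e-02 4.69612688e-01 1.39376917e+00 3.46390036e-04
 1.26545013e+00 1.28145546e+00] 0.06799455935423267
[-0.05855793  0.06308989  0.23938711]
[-0.99992239 -0.00178174 -0.01233048]
battery_center [(array([0.563, 0.111, 0.046]), 0.75)]
cradle [(array([ 0.557,  0.112, -0.002]), 0.72)]
```

servo_tool(rows=[-1, -0.019, 0.021, 0, 0, -1, -0.019, 0.021, 0, 0, -1, -0.018, 0.021, 0, 0, -1, 0, 0, 0, -7, -1, 0, 0, 0, -7])

```text
time: 7.47
position: [0.5665, 0.0768, 0.2624]
tool_rot: [0.953, 0.302, -0.002, -0.001]
ft_force: [0.9, 0.5, 0.4]
grip_width: 0.087
grip_force: 0.0
```

servo_tool(rows=[-1, 0, 0, 0, -7, -1, 0, 0, 0, -7, -1, 0, 0, 0, -7, -1, 0, 0, 0, -7, -1, 0, 0, 0, -7])

```text
time: 7.88
position: [0.5669, 0.0783, 0.2622]
tool_rot: [0.818, 0.576, -0.002, -0.001]
ft_force: [-0.6, 0.2, 0.3]
grip_width: 0.0869
grip_force: 0.0
```

servo_tool(rows=[-1, 0, 0, 0, -7, -1, 0, 0, 0, -7, -1, 0, 0, 0, -7, -1, 0, 0, 0, -7, -1, 0, 0, 0, -7])

```text
time: 8.3
position: [0.5669, 0.0783, 0.2622]
tool_rot: [0.607, 0.795, -0.001, -0.002]
ft_force: [-0.4, 0.2, -0.3]
grip_width: 0.0871
grip_force: 0.0
```

servo_tool(rows=[-1, 0, 0, 0, -6, -1, 0, 0, 0.03, 0, -1, 0, 0, 0.03, 0, -1, 0, 0, 0, 0, -1, 0, 0, 0, 0])

```text
time: 8.72
position: [0.566, 0.0784, 0.2017]
tool_rot: [0.567, 0.824, -0.002, -0.003]
ft_force: [-0.3, -1.0, 0.4]
grip_width: 0.0868
grip_force: 0.0
```

```bash
python3 - <<'E'
from h import *
o=robot.get_obs();p=robot.camera('wrist');print(o['time'],o['position'],o['q'],o['grip_width'])
R=Rn.from_quat(o['tool_rot']).as_matrix()
print(R.T@(c2w([[-33,0,31]],O,YAW)[0]-o['position']), R.T@np.array([-np.sin(YAW),np.cos(YAW),0]))
im=p['pixels'][:,:,::-1].copy()
def draw(P,col): cv2.polylines(im,[wproj(p,o,c2w(P,O,YAW)).astype(np.int32)],True,col,1)
draw([[-56,-19,73],[56,-19,73],[56,19,73],[-56,19,73]],(0,255,0))
draw([[25,-61,224],[39,-61,224],[39,-49,224],[25,-49,224]],(255,0,0))
cv2.imwrite('pics/w2.png',im)
E
```

```text
8.7167 [0.56597939 0.07835419 0.20173422] [-5.79699807e-02  4.83542632e-01  1.58613597e+00  5.20213292e-05
  1.07928451e+00 -4.23622004e-01] 0.08682508792650008
[-0.00312385  0.0074035   0.17067966] [ 0.00141333 -0.99997653  0.00670448]
```

View pics/w2.png

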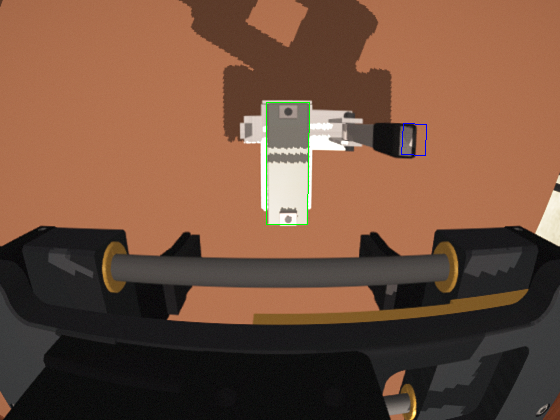

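The wrist view shows the model outline lying on the battery lid (288,163), with the raised bar at (395,140) clear to the right. I descend and grip.

servo_tool(rows=[-1, -0.003, 0.007, 0.03, 0, -1, 0, 0, 0.035, 0, -1, 0, 0, 0.035, 0, -1, 0, 0, 0.035, 0, -1, 0, 0, 0.03, 0])

```text
time: 9.18
position: [0.5773, 0.0779, 0.0392]
tool_rot: [0.567, 0.824, 0.001, 0.001]
ft_force: [0.8, 0.0, 0.7]
grip_width: 0.0871
grip_force: 0.0
```

servo_tool(rows=[-1, 0, 0, 0.005, 0, 1, 0, 0, 0, 0, 1, 0, 0, 0, 0, 1, 0, 0, 0, 0, 1, 0, 0, 0, 0], newtons=20)

```text
time: 9.6
position: [0.5778, 0.0779, 0.0368]
tool_rot: [0.567, 0.824, 0.001, 0.002]
ft_force: [0.3, 0.9, -0.0]
grip_width: 0.0681
grip_force: 0.0
```

servo_tool(rows=[1, 0, 0, 0, 0, 1, 0, 0, 0, 0, 1, 0, 0, 0, 0, 1, 0, 0, 0, 0, 1, 0, 0, 0, 0])

```text
time: 10.02
position: [0.5744, 0.0775, 0.0345]
tool_rot: [0.566, 0.824, -0.001, -0.001]
ft_force: [-3.1, -1.5, 4.7]
grip_width: 0.0378
grip_force: 20.0
```

servo_tool(rows=[1, -0.005, 0, 0, 0, 1, -0.008, 0, 0, 0, 1, -0.008, 0, 0, 0, 1, -0.008, 0, 0, 0, 1, -0.008, 0, 0, 0])

```text
time: 10.43
position: [0.5878, 0.0449, 0.0342]
tool_rot: [0.567, 0.824, 0.0, -0.002]
ft_force: [-2.3, 3.6, 3.1]
grip_width: 0.038
grip_force: 20.0
```

servo_tool(rows=[1, -0.01, 0, 0, 0, 1, -0.01, 0, 0, 0, 1, -0.01, 0, 0, 0, 1, -0.01, 0, 0, 0, 1, -0.01, 0, 0, 0])

```text
time: 10.85
position: [0.6068, -0.0041, 0.0338]
tool_rot: [0.567, 0.824, -0.0, -0.001]
ft_force: [-1.2, 2.1, -2.6]
grip_width: 0.0376
grip_force: 20.0
```

servo_tool(rows=[1, -0.01, 0, 0, 0, 1, -0.01, 0, 0, 0, 1, -0.01, 0, 0, 0, 1, -0.01, 0, 0, 0, 1, -0.01, 0, 0, 0])

```text
time: 11.27
position: [0.6258, -0.0517, 0.034]
tool_rot: [0.567, 0.824, -0.0, 0.001]
ft_force: [0.6, 0.3, -5.7]
grip_width: 0.0377
grip_force: 20.0
```

servo_tool(rows=[1, -0.003, 0, 0, 0, 1, 0, 0, 0, 0, 1, 0, 0, 0, 0])

```text
time: 11.52
position: [0.6258, -0.053, 0.0341]
tool_rot: [0.567, 0.824, -0.0, -0.0]
ft_force: [-0.2, -0.0, -5.9]
grip_width: 0.0381
grip_force: 20.0
```

```bash
python3 - <<'E'
from h import *
o=robot.get_obs();print(o['time'],o['position'])
R=Rn.from_euler('z',YAW).as_matrix();print('cradle frame tcp',R.T@(o['position']-[*O,0]))
p=robot.camera('scene')
for f in ('battery_center','cradle','spare_center'):print(f,[(np.round(R.T@(d['at']-[*O,0]),3),round(d['score'],2)) for d in robot.place_of(p,f)][:2])
cv2.imwrite('pics/s3.png',cv2.resize(p['pixels'][80:280,220:420],None,fx=3,fy=3)[:,:,::-1])
E
```

```text
11.5167 [ 0.62579288 -0.0529578   0.03411794]
cradle frame tcp [-0.17441418 -0.00285274  0.03411794]Traceback (most recent call last):
  File "<stdin>", line 5, in <module>
TypeError: unsupported operand type(s) for -: 'list' and 'list'
```

The battery is out (centre at x ≈ −0.14) and hanging about 3 mm above the bench. I lower it, release and rise.

servo_tool(rows=[1, 0, 0, 0.001, 0, 1, 0, 0, 0.001, 0, 1, 0, 0, 0.001, 0, 1, 0, 0, 0.0005, 0, 1, 0, 0, 0, 0])

```text
time: 12.03
position: [0.6258, -0.0522, 0.0314]
tool_rot: [0.567, 0.824, 0.0, -0.0]
ft_force: [-1.7, 1.8, -1.3]
grip_width: 0.038
grip_force: 20.0
```

servo_tool(rows=[-1, 0, 0, 0, 0, -1, 0, 0, 0, 0, -1, 0, 0, 0, 0, -1, 0, 0, 0, 0, -1, 0, 0, 0, 0])

```text
time: 12.45
position: [0.6264, -0.053, 0.0311]
tool_rot: [0.567, 0.824, 0.0, 0.0]
ft_force: [0.2, 0.3, -0.1]
grip_width: 0.0638
grip_force: 0.0
```

servo_tool(rows=[-1, 0, 0, 0, 0, -1, 0, 0, -0.01, 0, -1, 0, 0, -0.03, 0, -1, 0, 0, -0.04, 0, -1, 0, 0, -0.04, 0])

```text
time: 12.87
position: [0.625, -0.0526, 0.1516]
tool_rot: [0.567, 0.824, -0.0, -0.001]
ft_force: [-0.0, -0.6, -1.2]
grip_width: 0.0862
grip_force: 0.0
```

servo_tool(rows=[-1, 0, 0, -0.04, 0, -1, -0.03, 0, -0.01, 0, -1, 0, 0, 0, 0, -1, 0, 0, 0, 0])

```text
time: 13.2
position: [0.6377, -0.0822, 0.203]
tool_rot: [0.567, 0.823, 0.001, 0.002]
ft_force: [-0.7, 0.4, -0.6]
grip_width: 0.0871
grip_force: 0.0
```

```bash
python3 - <<'E'
from h import *
o=robot.get_obs();print(o['time'],o['position'],o['grip_width'])
R=Rn.from_euler('z',YAW).as_matrix()
p=robot.camera('scene')
for f in ('battery_center','cradle','spare_center'):print(f,[(np.round(R.T@(np.array(d['at'])-np.array([*O,0])),3),round(d['score'],2)) for d in robot.place_of(p,f)][:2])
cv2.imwrite('pics/s3.png',cv2.resize(p['pixels'][80:280,220:420],None,fx=3,fy=3)[:,:,::-1])
E
```

```text
13.2 [ 0.6377463  -0.08217681  0.20304192] 0.08706114602366191
battery_center [(array([-0.136, -0.001,  0.034]), 0.71)]
cradle [(array([-0.002, -0.004,  0.   ]), 0.62)]
spare_center [(array([-0.418,  0.126,  0.036]), 0.87)]
```

View pics/s3.png

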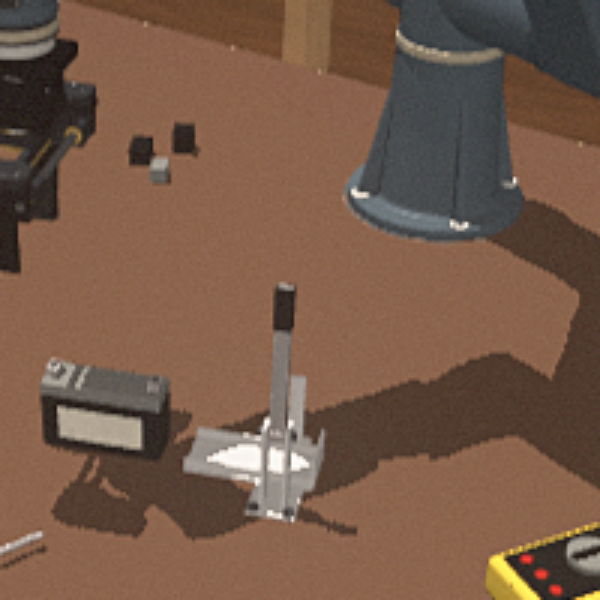

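The picture shows the battery standing upright at (105,415), clear of the cradle, with the bar upright at (280,370). The gripper is free of everything.

```bash
python3 -c "
from rig import robot
print(robot.hand_in())"
```

```text
the job is handed in; nothing more can be done
None
```

The job is handed in, with no verdict shown: the bar stands about upright, the battery stands on the bench about 136 mm out from the cradle's origin, and the robot never went near the spare.

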